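Back the setter's indexing turntable off by one notch

ROBOT

A 7-joint arm with a two-finger parallel gripper is mounted at the origin on the work surface. World frame = base frame: x ahead of the robot, y to its left, z up, the work surface at z = 0. Lengths are in m, angles in rad, forces in N, time in s.
With the tool pointing down it reaches from about 0.425 to 0.925 m from the base axis. Payload 6.8 kg.
Tool frame: the origin (TCP) lies at the very end of the fingers, on their centre line; the grasp point (between the pads) lies 19 mm behind it (bot.grip_depth is the distance from the TCP to the grasp point, in m); z points along the fingers, y is the direction in which the jaws open and shut (so a half turn about z gives the same grasp; the last joint's range is limited). The gripper opens to 85 mm and grips with 20 to 120 N. Pads are 22 mm wide; open, the fingers measure 114 mm over their backs; the gripper's body (76 mm by 85 mm) begins 54 mm behind the grasp point. The pads swing forward as they close: fully open they stand 13 mm farther back than shut.
Start: joints at [-1.436, 0.477, 0.022, 1.555, -0.011, 1.109, -0.083], TCP at [0.162, 0.655, 0.231] pointing down, gripper open.
Joint ranges: [-2.96, 2.96], [-0.34, 2.1], [-1.41, 1.46], [0.24, 2.44], [-1.37, 4.51], [0.17, 1.92], [-2.96, 2.96]. Speed limits (rad/s): [2.39, 2.39, 3.14, 3.14, 3.14, 3.14, 3.14].

INTERFACE

Orientations are given as a unit quaternion [w, x, y, z].
In Python, from station import bot gives the robot as it stands.
- The arm moves only by the tool step_arm, never from a script. Its argument "increments" is a list of rows, each a list of 7 numbers: the shift along the world's x, y, z in m, then the turn, a rotation vector about the world's x, y, z in degrees, then the gripper command: -1 is fully open, 1 is shut, values between are in proportion. In form: [[dx, dy, dz, rx, ry, rz, fingers], ...]. A call has 1 to 10 rows; each row is the pose to reach, as a shift and turn from the pose commanded when the call began; what a row does not reach only later rows make up. A row lasts 1/12 s, in which the tool goes at most 41.7 mm and 7.16 degrees, less where a joint would pass 70% of its speed; a pose out of reach is approached as far as the arm can. A call with a gripper value outside its range is refused whole. The fingers move at their own pace and stop on an object; "force" is the grip in N (left out, the last holds). Time passes only in rows, so rows that repeat a pose let the fingers close. It gives the time, the measured TCP pose, the force and the opening at its end, in the units of the state.
- bot.get_obs(): the state, without advancing time (a new reading comes with each control period).
- bot.read_camera(name): name is "side" or "top" or "wrist"; returns a dict with "color" (420x560x3 uint8, red, green, blue), "intrinsics" (3x3 intrinsics, pixels), "extrinsics" (4x4, takes a point from camera to world coordinates). Camera axes: x right, y up, looking along -z (the intrinsics and any distortion apply to the point x, -y, -z); pixel columns grow to the right and rows downward; lengths in m; the calibration is good to about 2 mm. A picture is of the moment at which its call begins. There is no depth.
- bot.hand_in(): hands the job in, once; it reports no verdict.
Trained networks look in the newest picture that a camera, given by its name, has taken for a name from the list of things; names that differ only in an ending like _2 or _b are one class to them, and where a whole thing is asked for, a point or a joint stands for the part that bears it (a point fixed in the world has none). Each returns a list of dicts, best first, with "conf" (0 to 1); they miss things now and then, are a little off and sometimes report something else, mostly with a low value. They report only what shows in the picture. A call takes as long as a camera call.
- bot.recognise(thing, camera): "location" ([column, row] as shares, 0 to 1, of the picture: columns of its width, rows of its height, amid what is visible of it).
- bot.place_of(thing, camera): "location" ([column, row] as shares, 0 to 1, of the picture: columns of its width, rows of its height: a listed point, or the origin of a listed thing).
The state is a dict: "t": time; "q": joint angles; "joint_vel": joint speeds; "joint_torque": joint torques, N m; "eef_pos": TCP position; "tool_rot": TCP orientation; "contact_force": force on the tool from outside, world axes, zero at the start; "torque": the same for the moment, N m; "gripper_width": opening from 0.0 (shut) to 1.0 (fully open).
Only numpy, scipy, OpenCV 4.12 (cv2) and the standard library are available. Lean on these libraries where they do the work, as an engineer would, in place of code of your own. Each camera call takes 0.05 s, during which the arm holds its last target.

TASK

The stone setter's indexing turntable has been clicked one notch too far. Gently, with a fingertip, tip the pawl up out of the toothed wheel by its ball-ended stem until it stays back, push the wheel one notch backward by one of its upright pins (clockwise seen from above, the way the pawl blocks), then tip the pawl down again so that its nose sits fully home in the next notch. Only push: pick nothing up, and leave the small things around it lying where they are.

Things in the scene. Friction and masses are not known exactly. Their poses are not given: they have to be found in the camera images.
- turntable: fixed indexing turntable: a dark wooden board 260 mm (x) by 345 mm (y, from -135 to +210 mm), 20 mm thick; origin on the wheel's axis at the board's underside, on the bench; z up; the pawl stands on its +y side
- wheel_top (a point): on the axis of the steel wheel, on its flat top 45 mm above the bench. Radius 90 mm; around the rim ten saw teeth 36 degrees apart, 9 mm high, each with a steep face that stops the pawl's nose and a ramp behind it. A low silver fan in black pitch (up to 54 mm above the bench) is fixed at the middle
- wheel (a joint): turn of the wheel in rad, positive counter-clockwise from above (forward: ramps run under the pawl). Starts at 0 to 0.07, pawl in a notch. One notch back is -0.628; the pawl then drops fully home between about -0.65 and -0.46 (beyond: on a tooth; short: on a ramp). Stays where left; about 2 N at a pin turn it. The lowered pawl blocks backward turning beyond about -0.03 (next notch: -0.65)
- pawl (a joint): swing of the pawl in rad: 0 = down, nose home in a notch; 0.95 = thrown back against its stop. The nose clears the teeth above about 0.4. It is top-heavy: below about 0.5 it falls down by itself, above about 0.7 it falls back to its stop and stays there. Under 1 N at the ball moves it
- pawl_pivot (a point): the pawl's level pivot (along the turntable's x), at [0, 120, 60] mm in the turntable's frame. Its two steel brackets (30 mm wide in all) reach 68 mm, and the stop post behind it (y = 137 to 143 mm) 80 mm above the bench
- pawl_knob (a point): centre of the steel ball (diameter 20 mm) on the pawl's 7 mm thick stem, 75 mm from the pivot. Pawl down: at [0, 88, 128] mm in the turntable's frame, leaning 25 degrees toward the wheel; thrown back: at [0, 157, 125] mm, leaning away. Pushing the ball away from the wheel (turntable's +y) lifts the nose, pushing it toward the wheel (-y) lowers it
- pawl_nose (a point): middle of the underside of the pawl's nose (10 mm wide, 12 mm long); pawl down: at [0, 82, 46] mm in the turntable's frame, 1 mm above the wheel's flat. With the pawl thrown back the raised nose stands at y = 83 to 106 mm and reaches 99 mm above the bench, below the ball's height
- pin0 (a point): centre of the top of an upright steel turning pin (diameter 12 mm, 30 mm tall, 75 mm above the bench) fixed on the wheel at 60 mm from its axis; with the wheel at 0 it stands on the side opposite the pawl, at [0, -60, 75] mm in the turntable's frame
- pin1 (a point): centre of the top of an upright steel turning pin (diameter 12 mm, 30 mm tall, 75 mm above the bench) fixed on the wheel at 60 mm from its axis; with the wheel at 0 it stands at [57, -19, 75] mm in the turntable's frame
- pin2 (a point): centre of the top of an upright steel turning pin (diameter 12 mm, 30 mm tall, 75 mm above the bench) fixed on the wheel at 60 mm from its axis; with the wheel at 0 it stands at [35, 49, 75] mm in the turntable's frame
- pin3 (a point): centre of the top of an upright steel turning pin (diameter 12 mm, 30 mm tall, 75 mm above the bench) fixed on the wheel at 60 mm from its axis; with the wheel at 0 it stands at [-35, 49, 75] mm in the turntable's frame
- pin4 (a point): centre of the top of an upright steel turning pin (diameter 12 mm, 30 mm tall, 75 mm above the bench) fixed on the wheel at 60 mm from its axis; with the wheel at 0 it stands at [-57, -19, 75] mm in the turntable's frame
- shell_a: loose white shell blank, about 27 x 19 x 8 mm, on a corner of the turntable's board (bystander)
- shell_b: loose white shell blank, about 25 x 16 x 10 mm, on another corner of the board (bystander)
- tin: loose small round metal tin, diameter 34 mm, 24 mm tall, on the board beside the pawl (bystander)
- wax: loose brick-red block of setting wax, 34 x 22 x 14 mm, on the board on the pawl's other side (bystander)
- graver: loose graver with a turned wooden handle, about 120 mm long, on the bench beside the board (bystander)
- tweezers: loose steel tweezers, about 130 mm long, 8 mm high, on the bench beside the board (bystander)
- shell_c: loose white shell blank, about 22 x 20 x 9 mm, on the steel bench block 32 mm high at the left (bystander)
- jar: loose glass jar with a steel lid, diameter 52 mm, 65 mm tall, standing on the bench at the right (bystander)

How it is judged:
By the outcome, as a careful person would: the job done as asked, in the order asked, and still so for the second after the job is handed in, with the robot touching nothing.
It also fails if it takes over 53 s, if anything falls off the work surface, if the arm or the gripper's body presses on something with over 40 N, if the wrist force passes 120 N, or if a joint passes its speed limit or range.

## Working session

There is one attempt and no reset: what is moved stays moved. The work goes in short steps, Python scripts to look and compute and a tool call to move; the robot and the scene stay as the last step left them, time stands still between calls to the robot, and variables do not carry over. Pictures are saved under pics/ and viewed, and the job is handed in when it is done.

Besides the shell and the picture viewer there is one more tool, called after "Call:" as a command line: name --pt "numbers of a row" for each row, then --argument value for the rest. step_arm: Moves the arm, as the interface text tells. Its arguments: {"type":"object","properties":{"increments":{"type":"array","items":{"type":"array","items":{"type":"number"}}},"force":{"type":"number"}},"required":["increments"]}

```bash
mkdir -p pics; ls; cat > h.py <<'E'
import numpy as np,cv2
from station import bot
def snap(cam,name):
    r=bot.read_camera(cam); cv2.imwrite('pics/'+name+'.png',r['color'][:,:,::-1]); return r
def proj(r,P):
    K=np.array(r['intrinsics']);E=np.array(r['extrinsics']);p=np.linalg.inv(E)@np.append(P,1)
    v=np.array([p[0],-p[1],-p[2]]);u=K@v;return u[:2]/u[2]
def ray(r,uv):
    K=np.array(r['intrinsics']);E=np.array(r['extrinsics']);d=np.linalg.inv(K)@np.array([uv[0],uv[1],1.])
    d=E[:3,:3]@np.array([d[0],-d[1],-d[2]]);return E[:3,3],d
def onz(r,uv,z):
    o,d=ray(r,uv);return o+d*(z-o[2])/d[2]
E
python3 - <<'E'
from h import *
o=bot.get_obs();print(o)
for c in ['top','side']:
    r=snap(c,c+'0');print(c,r['intrinsics'],r['extrinsics'],[k for k in r])
    for n in ['turntable','wheel_top','pawl_pivot','pawl_knob','pawl_nose','pin0','pin1','pin2','pin3','pin4']:
        print(n,[(round(d['location'][0]*560,1),round(d['location'][1]*420,1),round(d['conf'],2)) for d in bot.place_of(n,c)][:5])
E
```

```text
pics
{'t': 0.0, 'q': array([-1.43612381,  0.47780126,  0.02232651,  1.55644561, -0.01147843,
        1.10929911, -0.08309353]), 'joint_vel': array([-9.53085701e-04, -2.79183886e-04, -8.53807907e-05,  1.91151248e-03,
        9.29219960e-04,  1.23434444e-03, -2.12418968e-03]), 'joint_torque': array([-4.23626243e-04, -5.96452618e+01,  1.60769664e+00, -2.81183749e+01,
        1.25019587e-02,  9.57153534e-03, -1.38143014e-05]), 'eef_pos': array([0.16213715, 0.65463053, 0.23032716]), 'tool_rot': array([-3.61947530e-05,  1.21063759e-01,  9.92644314e-01, -9.11895128e-04]), 'contact_force': array([-0.74974399,  0.25815688, -0.5767463 ]), 'torque': array([-0.03196287,  0.00992515,  0.01661745]), 'gripper_width': 1.0055007456639196}
top [[543.00426607   0.         291.28120366]
 [  0.         543.00426607 211.5595606 ]
 [  0.           0.           1.        ]] [[ 7.66457853e-02  9.72996728e-01 -2.17721819e-01  2.70464132e-01]
 [-9.97058355e-01  7.47422239e-02 -1.69775420e-02 -2.95712062e-02]
 [-2.46079881e-04  2.18382616e-01  9.75863194e-01  1.48382150e+00]
 [ 0.00000000e+00  0.00000000e+00  0
[... 1291 characters left out ...]
3)]
pawl_pivot [(247.5, 260.9, 0.71), (335.8, 141.9, 0.54)]
pawl_knob [(206.1, 259.0, 0.74)]
pawl_nose [(256.5, 251.3, 0.68)]
pin0 [(269.2, 209.2, 0.89), (300.2, 211.6, 0.86), (307.4, 233.9, 0.8), (282.0, 243.3, 0.78), (257.0, 232.4, 0.63)]
pin1 [(269.2, 209.2, 0.89), (300.2, 211.6, 0.86), (307.4, 233.9, 0.8), (282.0, 243.3, 0.78), (257.0, 232.4, 0.63)]
pin2 [(269.2, 209.2, 0.89), (300.2, 211.6, 0.86), (307.4, 233.9, 0.8), (282.0, 243.3, 0.78), (257.0, 232.4, 0.63)]
pin3 [(269.2, 209.2, 0.89), (300.2, 211.6, 0.86), (307.4, 233.9, 0.8), (282.0, 243.3, 0.78), (257.0, 232.4, 0.63)]
pin4 [(269.2, 209.2, 0.89), (300.2, 211.6, 0.86), (307.4, 233.9, 0.8), (282.0, 243.3, 0.78), (257.0, 232.4, 0.63)]
```

View pics/top0.png

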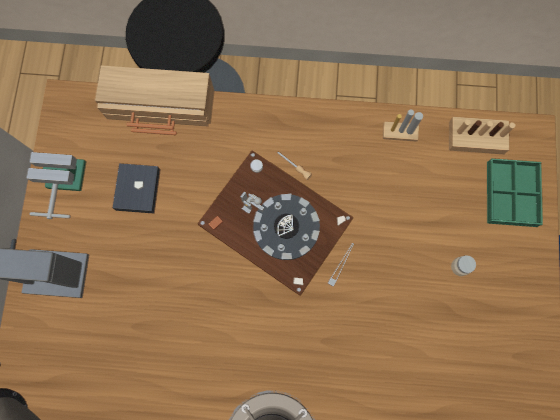

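View pics/side0.png

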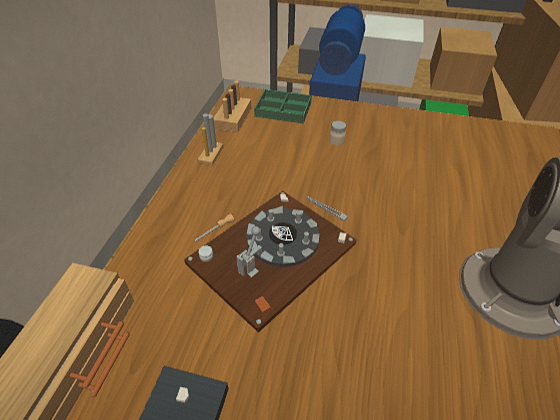

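```bash
python3 - <<'E'
from h import *
from scipy.optimize import least_squares
T=bot.read_camera('top');S=bot.read_camera('side')
pt=[(260.6,221.2),(276.3,200.7),(302.6,211.1),(280.3,246.1),(302.9,238.7)]
ps=[(269.2,209.2),(300.2,211.6),(307.4,233.9),(282,243.3),(257,232.4)]
A=np.array([onz(T,p,.075)[:2] for p in pt]);B=np.array([onz(S,p,.075)[:2] for p in ps])
print(A,A.mean(0));print(B,B.mean(0))
for c,n in ((T,'T'),(S,'S')): pass
print('wheel',onz(T,(286.9,228),.045),onz(S,(282.1,233.1),.045))
print('knob',onz(T,(257.9,201.6),.128),onz(S,(206.1,259),.128))
print('pivot',onz(T,(248.1,200.9),.06),onz(S,(247.5,260.9),.06))
print('nose',onz(T,(259.1,209.3),.046),onz(S,(256.5,251.3),.046))
for n,c in (('top0',T),('side0',S)):
    im=cv2.imread(f'pics/{n}.png'); w=proj(c,[*B.mean(0),.06]).astype(int)
    x,y=w; cv2.imwrite(f'pics/{n}z.png',cv2.resize(im[max(0,y-85):y+85,max(0,x-110):x+110],None,fx=3.5,fy=3.5,interpolation=2)); print(x-110,y-85)
E
```

```text
[[ 0.55247484  0.07394434]
 [ 0.61134944  0.0371084 ]
 [ 0.58833579 -0.03497534]
 [ 0.49006759  0.0165285 ]
 [ 0.514213   -0.04112483]] [0.55128813 0.01029622]
[[ 0.59551716 -0.03952167]
 [ 0.51844417 -0.05075249]
 [ 0.48677361  0.01726502]
 [ 0.53818771  0.06037055]
 [ 0.6036187   0.04257286]] [0.54850827 0.00598685]
wheel [0.54526702 0.00375955 0.045     ] [0.55114502 0.00410846 0.045     ]
knob [0.59253272 0.08153854 0.128     ] [0.67091265 0.18392925 0.128     ]
pivot [0.60859632 0.11365796 0.06      ] [0.60465019 0.11826666 0.06      ]
nose [0.59082794 0.08307147 0.046     ] [0.59612998 0.07573235 0.046     ]
176 140
173 144
```

View pics/top0z.png

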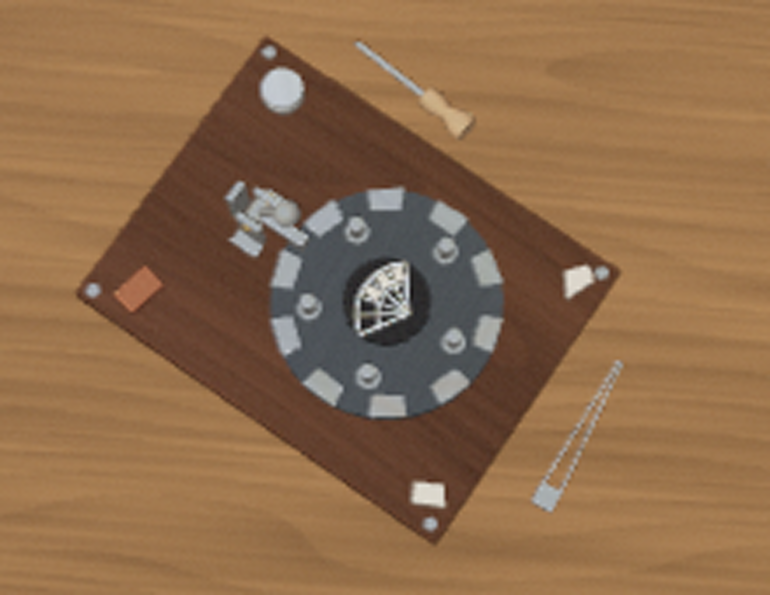

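View pics/side0z.png

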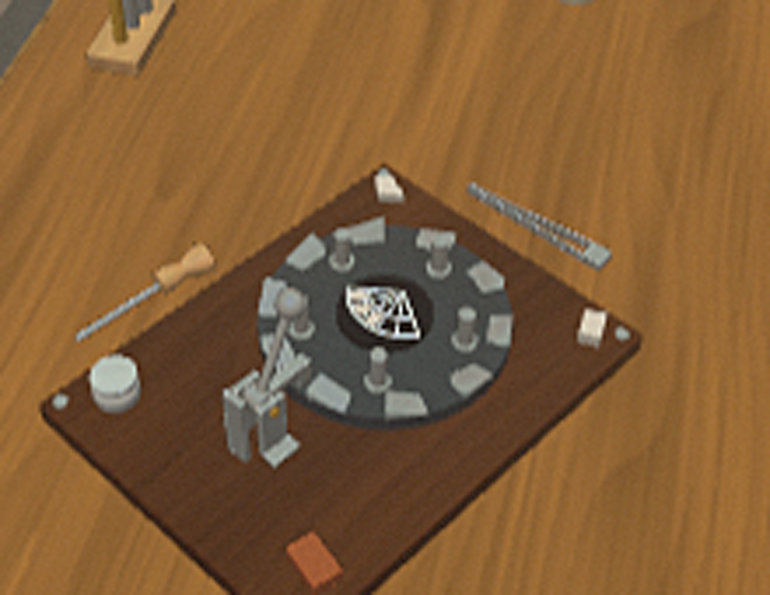

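```bash
cat > fit.py <<'E'
from h import *
from scipy.optimize import least_squares
T=bot.read_camera('top');S=bot.read_camera('side')
C={'pp':(.13,.21,.02),'pm':(.13,-.135,.02),'mm':(-.13,-.135,.02),'mp':(-.13,.21,.02),'knob':(0,.088,.128),'fan':None}
obs=[(T,'pp',(252,150.3)),(T,'pm',(353.1,217.4)),(T,'mm',(300.6,295.7)),(T,'mp',(198.3,223.7)),(T,'knob',(257.7,200.6)),
(S,'pp',(185.3,260.6)),(S,'pm',(282.4,191.4)),(S,'mm',(355.9,241.1)),(S,'knob',(256.1,230.3))]
pT=[(264,226),(278,205.1),(303.7,210),(305.7,236.6),(281.1,246.6)]
pS=[(343,236),(439,245),(465,314),(378,354),(304,316)]
pS=[(173+a/3.5,144+b/3.5) for a,b in pS]
def L2W(p,P):
    c,s=np.cos(p[2]),np.sin(p[2]);return np.array([p[0]+c*P[0]-s*P[1],p[1]+s*P[0]+c*P[1],P[2]])
def pin(w,k):
    a=-np.pi/2+k*2*np.pi/5+w;return (.06*np.cos(a),.06*np.sin(a),.075)
def f(p,v=False):
    e=[]
    for c,n,uv in obs: e.append(proj(c,L2W(p,C[n]))-uv)
    for c,l,sh in ((T,pT,p[4:6]),(S,pS,p[6:8])):
        Q=np.array([proj(c,L2W(p,pin(p[3],k))) for k in range(5)])
        for uv in l:
            d=Q-uv;e.append(d[np.argmin((d**2).sum(1))])
    i=0
    n=len(obs)
    for j in range(len(e)):
        isT = (obs[j][0] is T) if j<n else j<n+5
        e[j]=e[j]+(p[4:6] if isT else p[6:8])
    if v: print(np.round(e,1))
    return np.append(np.ravel(e),.7*p[4:8])
if __name__=='__main__':
    best=min((least_squares(f,[.55,.005,y,w,0,0,0,0]) for y in (-.6,-.8,-1) for w in (0,.07)),key=lambda r:r.cost)
    print(best.x,best.cost);f(best.x,True)
    p=best.x
    for n,P in dict(wheel=(0,0,.045),knob=(0,.088,.128),back=(0,.157,.125),pivot=(0,.12,.06),**{f'pin{k}':pin(p[3],k) for k in range(5)}).items(): print(n,np.round(L2W(p,P),4))
    for c in 'abc'[:0]:pass
E
python3 fit.py
```

```text
[ 5.48829491e-01  4.75385472e-03 -5.27349814e-01  6.65250717e-02
 -9.95701431e-04 -1.04938978e-02  7.38570191e-02  1.79822191e+00] 13.701384627061103
[[-0.1 -0.3]
 [ 0.8  0.2]
 [-0.1  0.3]
 [-1.3  0.3]
 [ 0.5  0.8]
 [-1.7 -0.4]
 [ 0.3 -0.1]
 [ 1.3 -0.6]
 [ 0.   1.5]
 [-0.1  0.5]
 [-0.3 -0.9]
 [-0.2 -0.1]
 [ 0.4 -0.7]
 [ 0.3 -0.2]
 [-0.5  0.5]
 [ 0.2 -0.4]
 [ 0.8  0.6]
 [ 0.4  1. ]
 [-1.  -3. ]]
wheel [0.5488 0.0048 0.045 ]
knob [0.5931 0.0808 0.128 ]
back [0.6278 0.1404 0.125 ]
pivot [0.6092 0.1085 0.06  ]
pin0 [ 0.5221 -0.049   0.075 ]
pin1 [ 0.5917 -0.0372  0.075 ]
pin2 [0.602  0.0325 0.075 ]
pin3 [0.5388 0.0639 0.075 ]
pin4 [0.4895 0.0135 0.075 ]
```

Call:
step_arm --pt "0.02 -0.03 0.02 0 0 -4 1" --pt "0.04 -0.06 0.03 0 0 -8 1" --pt "0.062 -0.092 0.03 0 0 -12 1" --pt "0.084 -0.124 0.03 0 0 -16 1" --pt "0.106 -0.156 0.03 0 0 -16 1" --pt "0.128 -0.188 0.03 0 0 -16 1" --pt "0.15 -0.22 0.03 0 0 -16 1" --pt "0.172 -0.252 0.03 0 0 -16 1" --pt "0.194 -0.284 0.03 0 0 -16 1" --pt "0.21 -0.308 0.03 0 0 -16 1"

```text
t: 2.13
eef_pos: [0.3742, 0.344, 0.2617]
tool_rot: [0.0, 0.259, 0.966, 0.0]
contact_force: [-0.1, 0.3, -1.0]
gripper_width: 0.001
```

Call:
step_arm --pt "0.022 -0.032 0 0 0 0 1" --pt "0.044 -0.064 0 0 0 0 1" --pt "0.066 -0.096 0 0 0 0 1" --pt "0.088 -0.128 0 0 0 0 1" --pt "0.11 -0.16 0 0 0 0 1" --pt "0.132 -0.192 0 0 0 0 1" --pt "0.154 -0.224 0 0 0 0 1" --pt "0.176 -0.256 0 0 0 0 1" --pt "0.19 -0.28 0 0 0 0 1" --pt "0.203 -0.298 0 0 0 0 1"

```text
t: 2.97
eef_pos: [0.5763, 0.0458, 0.2616]
tool_rot: [0.0, 0.26, 0.966, -0.0]
contact_force: [0.6, 0.7, 0.9]
gripper_width: -0.001
```

```bash
python3 - <<'E'
from h import *
r=snap('wrist','w1');print(np.round(r['extrinsics'],3).tolist(),np.round(r['intrinsics'],1).tolist())
from fit import *
print(bot.place_of('pawl_knob','wrist')[:2])
p=[.5488,.0048,-.527]
print(proj(r,L2W(p,(0,.088,.128))))
for q in ((0,.12,.06),(0,0,.045)): print(proj(r,L2W(p,q)))
E
```

```text
[[0.501, -0.818, -0.281, 0.504], [0.865, 0.474, 0.164, 0.087], [-0.001, -0.326, 0.946, 0.404], [0.0, 0.0, 0.0, 1.0]] [[366.6, 0.0, 272.8], [0.0, 366.6, 216.1], [0.0, 0.0, 1.0]]
[{'location': [0.5861, 0.475], 'conf': 0.88}, {'location': [0.4054, 0.4252], 'conf': 0.21}]
[323.8436558  197.52740089]
[348.01021726 177.87419804]
[224.63902084 174.18069668]
```

View pics/w1.png

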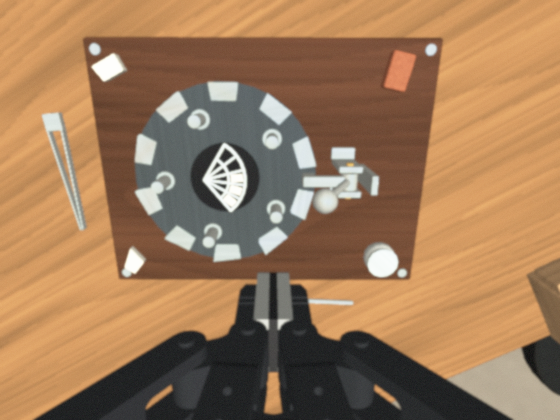

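Call:
step_arm --pt "-0.003 0.001 -0.035 0 0 0 1" --pt "-0.003 0.001 -0.07 0 0 0 1" --pt "-0.003 0.001 -0.105 0 0 0 1" --pt "-0.003 0.001 -0.13 0 0 0 1" --pt "-0.003 0.001 -0.145 0 0 0 1" --pt "-0.003 0.001 -0.145 0 0 0 1"

```text
t: 3.67
eef_pos: [0.5691, 0.052, 0.1129]
tool_rot: [-0.003, 0.257, 0.966, -0.001]
contact_force: [-0.3, 0.5, 0.1]
gripper_width: -0.003
```

```bash
cat > z.py <<'E'
import sys
from h import *
tag=sys.argv[1]
o=bot.get_obs();print(o['t'],o['eef_pos'],o['contact_force'])
ims=[]
for c,w in (('top',(176,140)),('side',(173,144))):
    im=bot.read_camera(c)['color'][w[1]:w[1]+150,w[0]:w[0]+200,::-1]
    ims.append(cv2.resize(im,(400,300) if len(sys.argv)<3 else (800,600),interpolation=2))
ww=bot.read_camera('wrist')['color'][:,:,::-1]
cv2.imwrite(f'pics/{tag}.png',np.vstack([np.hstack(ims),np.hstack([cv2.resize(ww,(400,300)),cv2.resize(ww[150:330,180:420],(400,300))])]))
E
python3 z.py a1
```

```text
3.6667 [0.56907621 0.05202027 0.11291358] [-0.32876182  0.50456148  0.08478396]
```

View pics/a1.png

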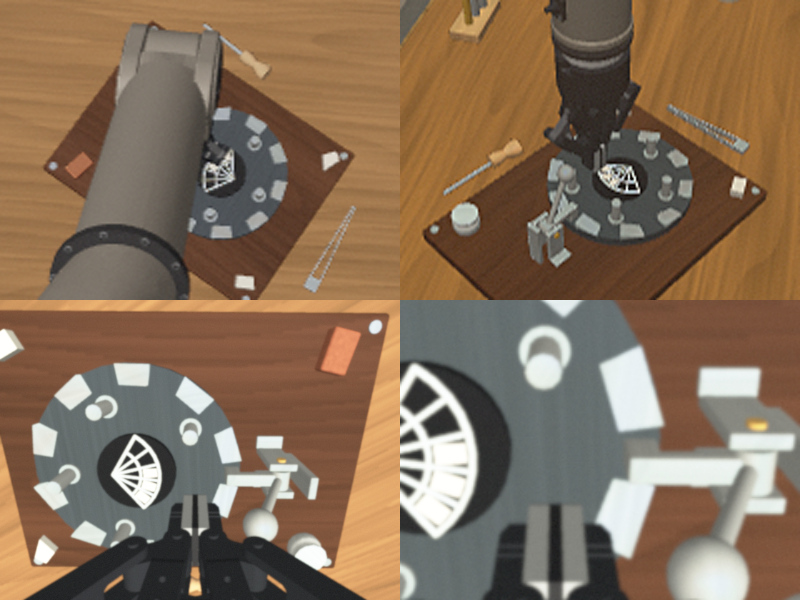

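Call:
step_arm --pt "0.003 0.0052 0 0 0 0 1" --pt "0.006 0.0104 0 0 0 0 1" --pt "0.009 0.0156 0 0 0 0 1" --pt "0.0115 0.0199 0 0 0 0 1" --pt "0.014 0.0242 0 0 0 0 1" --pt "0.0165 0.0285 0 0 0 0 1" --pt "0.019 0.0328 0 0 0 0 1" --pt "0.0215 0.0371 0 0 0 0 1" --pt "0.024 0.0414 0 0 0 0 1" --pt "0.0265 0.0457 0 0 0 0 1"

```text
t: 4.65
eef_pos: [0.599, 0.0964, 0.1162]
tool_rot: [-0.0, 0.258, 0.966, 0.0]
contact_force: [-0.5, -0.2, 0.2]
gripper_width: -0.001
```

```bash
python3 z.py a2
```

```text
4.65 [0.59900674 0.09641429 0.11623198] [-0.49635924 -0.18485432  0.21384605]
```

View pics/a2.png

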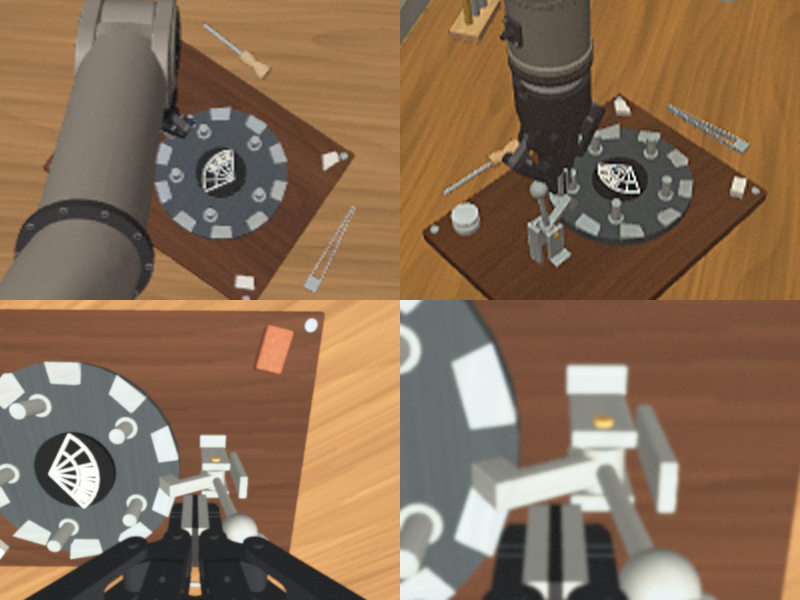

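Call:
step_arm --pt "0.002 0.0035 0 0 0 0 1" --pt "0.004 0.007 0 0 0 0 1" --pt "0.006 0.0104 0 0 0 0 1" --pt "0.008 0.0138 0 0 0 0 1" --pt "0.01 0.0173 0 0 0 0 1" --pt "0.0115 0.02 0 0 0 0 1" --pt "0.0125 0.0216 0 0 0 0 1" --pt "0.0125 0.0216 0 0 0 0 1" --pt "0.0125 0.0216 0 0 0 0 1"

```text
t: 5.55
eef_pos: [0.6113, 0.1175, 0.1163]
tool_rot: [-0.0, 0.258, 0.966, -0.0]
contact_force: [-0.9, 0.7, -0.3]
gripper_width: 0.001
```

```bash
python3 z.py a3
```

```text
5.55 [0.6112615  0.11749159 0.11626074] [-0.90250065  0.65345947 -0.33112931]
```

View pics/a3.png

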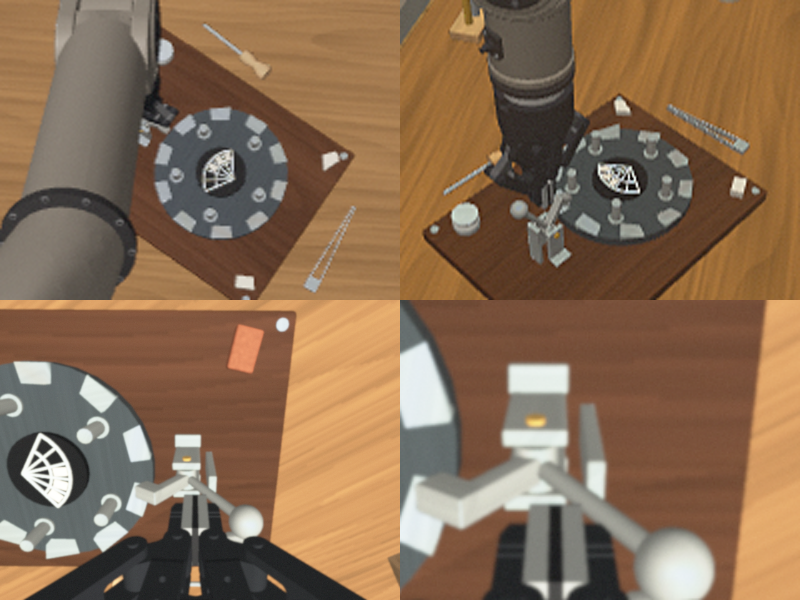

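Call:
step_arm --pt "-0.002 -0.003 0.03 0 0 0 1" --pt "-0.002 -0.003 0.06 0 0 0 1" --pt "-0.007 -0.021 0.08 0 0 -4 1" --pt "-0.017 -0.049 0.08 0 0 -8 1" --pt "-0.028 -0.08 0.08 0 0 -12 1" --pt "-0.039 -0.111 0.08 0 0 -14 1" --pt "-0.05 -0.142 0.08 0 0 -14 1" --pt "-0.059 -0.168 0.08 0 0 -14 1" --pt "-0.067 -0.189 0.08 0 0 -14 1" --pt "-0.067 -0.189 0.08 0 0 -14 1"

```text
t: 6.53
eef_pos: [0.542, -0.0775, 0.1967]
tool_rot: [0.0, 0.378, 0.926, -0.001]
contact_force: [0.1, -0.5, 0.4]
gripper_width: -0.003
```

```bash
python3 z.py a4; python3 - <<'E'
from fit import *
r=bot.read_camera('wrist')
p=[.5488,.0048,-.527]
for n in ('pawl_knob','pawl_nose','pin0'):
  for d in bot.place_of(n,'wrist')[:5]: print(n,np.round(np.array(d['location'])*[560,420],1),round(d['conf'],2))
print('kn',proj(r,L2W(p,(0,.157,.125))))
for k in range(5): print(proj(r,L2W(p,pin(.066,k))))
print(proj(S,L2W(p,(0,.157,.125))))
print(bot.place_of('pawl_knob','side'))
E
```

```text
6.5333 [ 0.54200474 -0.07748625  0.19674467] [ 0.10021764 -0.50160489  0.36653075]
pawl_nose [485.6 116.8] 0.91
pin0 [346.5 223.3] 0.97
pin0 [413.8  70.1] 0.96
pin0 [429.2 172.5] 0.89
pin0 [271.3 166.6] 0.63
pin0 [307.7  66.5] 0.58
kn [656.28281068  83.72777352]
[273.22040641 165.14094716]
[347.39385553 219.81722937]
[430.25762779 166.87165809]
[412.76709485  67.02692772]
[307.0782414   65.76233105]
[232.67217926 248.16961738]
[{'location': [0.4145, 0.5795], 'conf': 0.63}, {'location': [0.5038, 0.586], 'conf': 0.34}]
```

View pics/a4.png

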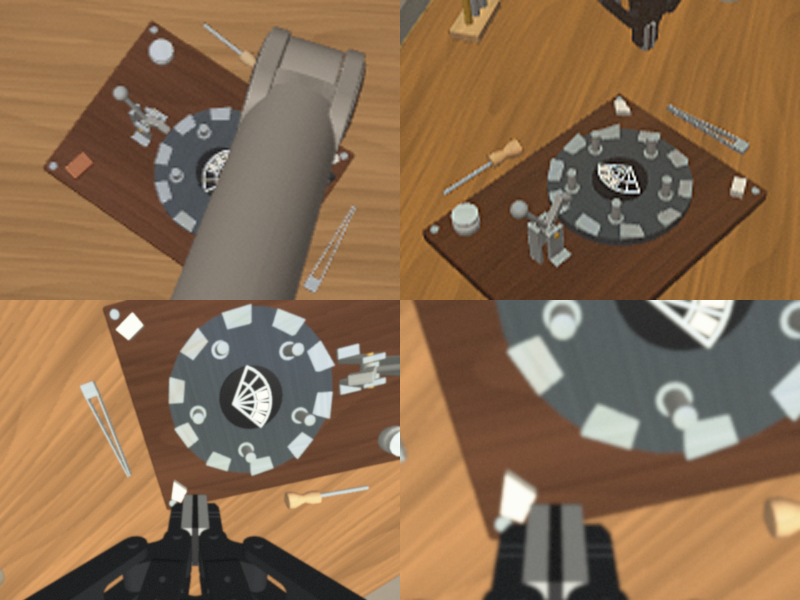

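```bash
cat > wfit.py <<'E'
from fit import *
def wfit(r=None,thr=.3,cam='wrist',w0s=(.05,-.3,-.56)):
    r=r or bot.read_camera(cam)
    l=[np.array(d['location'])*[560,420] for d in bot.place_of('pin0',cam) if d['conf']>thr][:5]
    p=[.5488,.0048,-.527]
    def g(q):
        Q=np.array([proj(r,L2W(p,pin(q[0],k))) for k in range(5)])+q[1:3]; e=[]
        for uv in l:
            d=Q-uv;e.append(d[np.argmin((d**2).sum(1))])
        return np.append(np.ravel(e),.2*np.array(q[1:3]))
    for w0 in w0s:
        s=least_squares(g,[w0,0,0],loss='soft_l1',x_scale=[.01,1,1]);print('w',s.x.round(3),s.cost.round(2),len(l))
if __name__=='__main__':
    print(bot.get_obs()['eef_pos']);wfit()
E
python3 wfit.py
```

```text
[ 0.54436825 -0.0711209   0.19623325]
w [ 0.052 -0.397  2.782] 6.48 5
w [ 0.052 -0.397  2.782] 6.48 5
w [ -0.693  42.174 -30.641] 209.51 5
```

Call:
step_arm --pt "0 0 -0.03 0 0 0 1" --pt "0 0 -0.06 0 0 0 1" --pt "0 0 -0.09 0 0 0 1" --pt "0 0 -0.115 0 0 0 1" --pt "0 0 -0.135 0 0 0 1" --pt "0 0 -0.135 0 0 0 1" --pt "0 0 -0.135 0 0 0 1"

```text
t: 7.82
eef_pos: [0.5437, -0.0716, 0.0608]
tool_rot: [-0.001, 0.374, 0.927, -0.001]
contact_force: [-0.2, -0.7, 0.5]
gripper_width: 0.001
```

```bash
python3 z.py a5
```

```text
7.8167 [ 0.54367616 -0.071622    0.0608232 ] [-0.16362519 -0.66583654  0.51306711]
```

View pics/a5.png

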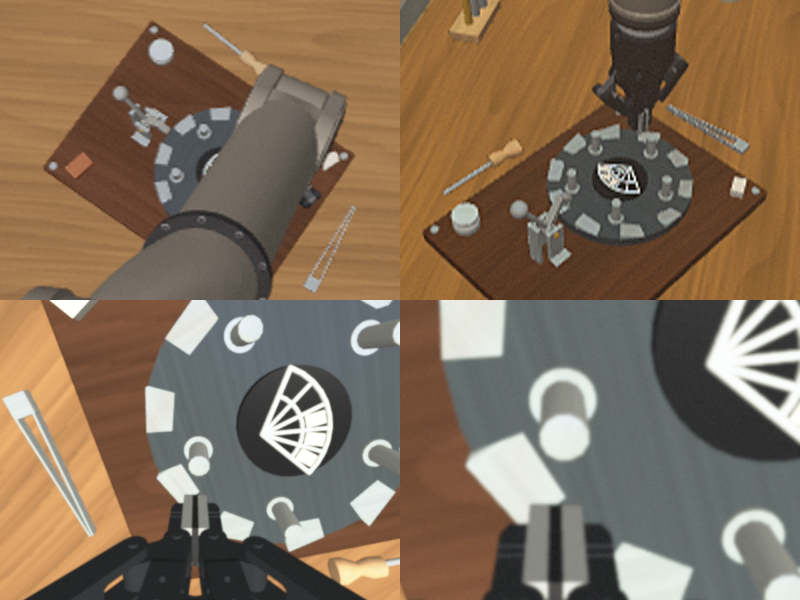

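Call:
step_arm --pt "-0.0035 0.0035 0 0 0 0 1" --pt "-0.007 0.007 0 0 0 0 1" --pt "-0.0103 0.01 0 0 0 0 1" --pt "-0.0131 0.0128 0 0 0 0 1" --pt "-0.0159 0.0155 0 0 0 0 1" --pt "-0.0187 0.0182 0 0 0 0 1" --pt "-0.0215 0.021 0 0 0 0 1" --pt "-0.0243 0.0237 0 0 0 0 1" --pt "-0.0271 0.0265 0 0 0 0 1" --pt "-0.0286 0.028 0 0 0 0 1"

```text
t: 8.8
eef_pos: [0.5152, -0.0426, 0.0612]
tool_rot: [-0.0, 0.374, 0.928, 0.0]
contact_force: [0.0, -2.9, -0.3]
gripper_width: -0.004
```

```bash
python3 z.py a6; python3 wfit.py
```

```text
8.8 [ 0.51517167 -0.04264923  0.06121545] [ 0.0280498  -2.86908667 -0.347265  ]
[ 0.51564611 -0.0427439   0.06121747]
w [-0.396  2.373  4.76 ] 1.11 3
w [-0.396  2.373  4.76 ] 1.11 3
w [-0.396  2.373  4.76 ] 1.11 3
```

View pics/a6.png

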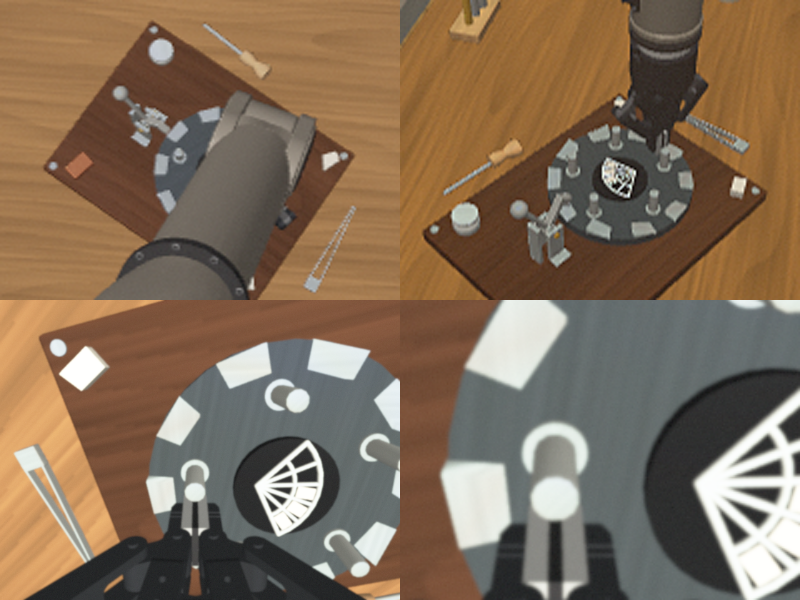

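Call:
step_arm --pt "-0.002 0.0019 0 0 0 0 1" --pt "-0.0038 0.0037 0 0 0 0 1" --pt "-0.0055 0.0054 0 0 0 0 1" --pt "-0.007 0.0068 0 0 0 0 1" --pt "-0.007 0.0068 0 0 0 0 1" --pt "-0.007 0.0068 0 0 0 0 1"

```text
t: 9.65
eef_pos: [0.5085, -0.0364, 0.0614]
tool_rot: [-0.0, 0.374, 0.928, 0.0]
contact_force: [1.6, 0.8, 0.4]
gripper_width: 0.001
```

```bash
python3 z.py a7; python3 wfit.py
```

```text
9.65 [ 0.50849821 -0.03639727  0.0613867 ] [1.62291111 0.77383592 0.41250811]
[ 0.50825003 -0.03673023  0.06117822]
w [-0.553  1.125  3.007] 2.97 3
w [-0.553  1.125  3.007] 2.97 3
w [-0.553  1.125  3.007] 2.97 3
```

View pics/a7.png

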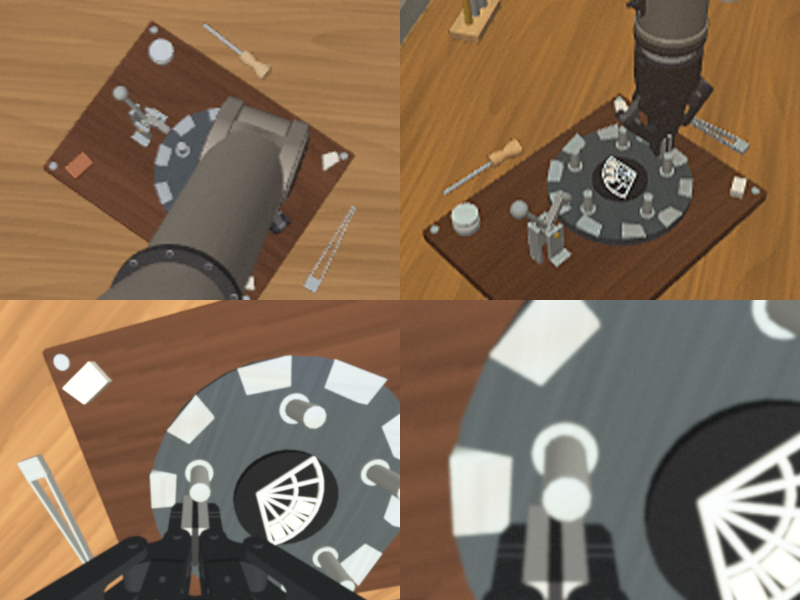

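Call:
step_arm --pt "0.005 -0.005 0 0 0 0 1" --pt "0.014 -0.014 0 0 0 0 1" --pt "0.018 -0.018 0 0 0 0 1" --pt "0.018 -0.018 0.035 0 0 0 1" --pt "0.018 -0.018 0.07 0 0 0 1" --pt "0.018 -0.018 0.105 0 0 0 1" --pt "0.018 -0.018 0.14 0 0 2 1" --pt "0.018 -0.018 0.15 0 0 6 1" --pt "0.018 -0.018 0.15 0 0 12 1" --pt "0.018 -0.018 0.15 0 0 14 1"

```text
t: 10.83
eef_pos: [0.5279, -0.0555, 0.2128]
tool_rot: [0.001, 0.256, 0.967, 0.001]
contact_force: [-0.3, 0.3, -0.4]
gripper_width: -0.001
```

```bash
python3 wfit.py; python3 -c "
from wfit import *
wfit(cam='side')"
```

```text
[ 0.52710048 -0.05551198  0.21171459]
w [ -0.153  28.823 -12.471] 183.03 5
w [-0.55  -0.106  2.893] 5.24 5
w [-0.55  -0.106  2.893] 5.24 5
w [-0.463  0.125  1.667] 6.08 5
w [-0.463  0.125  1.667] 6.08 5
w [-0.463  0.125  1.667] 6.08 5
```

```bash
python3 - <<'E'
import wfit
from wfit import *
class B: pass
# initial side detections bias
ps=[(269.2,209.2),(300.2,211.6),(307.4,233.9),(282,243.3),(257,232.4)]
wfit.bot=type('b',(),{'place_of':lambda s,a,c:[dict(location=[x/560,y/420],conf=1) for x,y in ps]})()
wfit.wfit(S)
import station
im=station.bot.read_camera('side')['color'][:,:,::-1]
cv2.imwrite('pics/s8.png',cv2.resize(im[180:280,200:340],(798,570),interpolation=2))
w=snap('wrist','w8')
for a in (-.553,-.463): print(a,[proj(w,L2W([.5488,.0048,-.527],pin(a,k))).round(1) for k in range(5)])
for d in station.bot.place_of('pin0','wrist'): print(np.array(d['location'])*[560,420])
E
```

```text
Traceback (most recent call last):
AttributeError: 'function' object has no attribute 'wfit'
```

```bash
python3 - <<'E'
import wfit as W
from fit import *
ps=[(269.2,209.2),(300.2,211.6),(307.4,233.9),(282,243.3),(257,232.4)]
W.bot=type('b',(),{'place_of':lambda s,a,c:[dict(location=[x/560,y/420],conf=1) for x,y in ps]})()
W.wfit(S)
im=S['color'][:,:,::-1]
cv2.imwrite('pics/s8.png',cv2.resize(im[180:280,200:340],(798,570),interpolation=2))
w=snap('wrist','w8')
for a in (-.553,-.463): print(a,[proj(w,L2W([.5488,.0048,-.527],pin(a,k))).round(1) for k in range(5)])
for d in bot.place_of('pin0','wrist'): print(np.array(d['location'])*[560,420])
E
```

```text
w [0.079 0.066 0.124] 6.54 5
w [0.079 0.066 0.124] 6.54 5
w [-1.177  0.066  0.124] 6.54 5
-0.553 [array([289.8, 146.8]), array([294.6, 233.6]), array([376.5, 252.7]), array([431.5, 182.5]), array([379.8, 110.4])]
-0.463 [array([286.2, 153.1]), array([298.9, 238.1]), array([382.7, 250.2]), array([431.7, 175.7]), array([372.7, 108.9])]
[430.192 185.808]
[289.688 147.084]
[374.92  254.688]
[379.904 113.61 ]
[294.616 233.394]
```

View pics/s8.png

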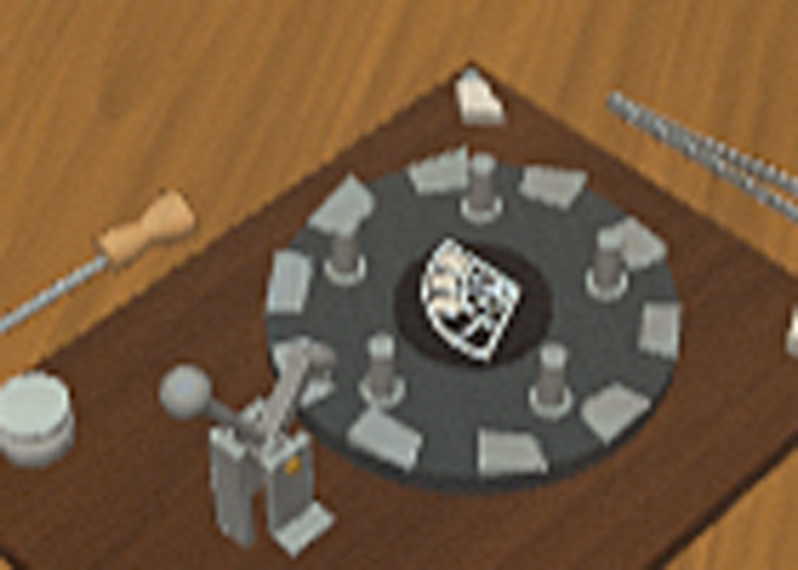

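View pics/w8.png

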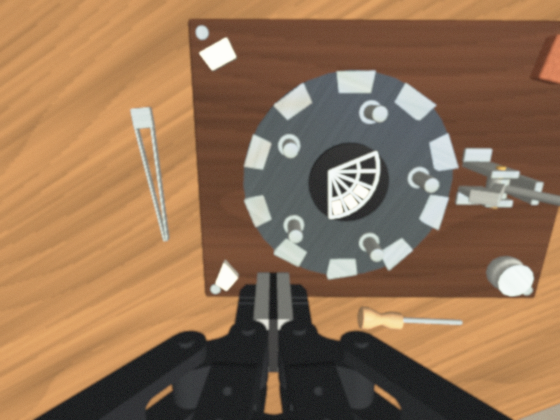

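```bash
python3 - <<'E'
import wfit as W
from fit import *
ps=[(284.9,208.6),(306.8,222.2),(297.4,242.3),(267,240.4),(260.4,221.5)]
W.bot=type('b',(),{'place_of':lambda s,a,c:[dict(location=[x/560,y/420],conf=1) for x,y in ps]})()
W.wfit(S)
E
```

```text
w [-0.545  0.126  1.14 ] 1.47 5
w [-0.545  0.126  1.14 ] 1.47 5
w [-0.545  0.126  1.14 ] 1.47 5
```

Call:
step_arm --pt "0.015 0.028 0 0 0 0 1" --pt "0.032 0.06 0 0 0 0 1" --pt "0.05 0.094 0 0 0 0 1" --pt "0.068 0.128 0 0 0 0 1" --pt "0.086 0.162 0 0 0 0 1" --pt "0.104 0.195 0 0 0 0 1" --pt "0.115 0.217 0 0 0 0 1" --pt "0.121 0.23 0 0 0 0 1" --pt "0.121 0.23 0 0 0 0 1" --pt "0.121 0.23 0 0 0 0 1"

```text
t: 12.47
eef_pos: [0.6474, 0.1746, 0.2109]
tool_rot: [-0.0, 0.258, 0.966, -0.001]
contact_force: [-0.8, -1.2, 0.9]
gripper_width: -0.002
```

```bash
python3 z.py a9; python3 -c "
from fit import *
r=bot.read_camera('wrist')
print(bot.place_of('pawl_knob','wrist')[:2],proj(r,L2W([.5488,.0048,-.527],(0,.157,.125)))/[560,420])"
```

```text
12.4667 [0.64735409 0.17462912 0.21089266] [-0.76771306 -1.15268876  0.91178935]
[{'location': [0.3889, 0.535], 'conf': 0.8}, {'location': [0.1861, 0.4676], 'conf': 0.73}] [0.38712247 0.52540551]
```

View pics/a9.png

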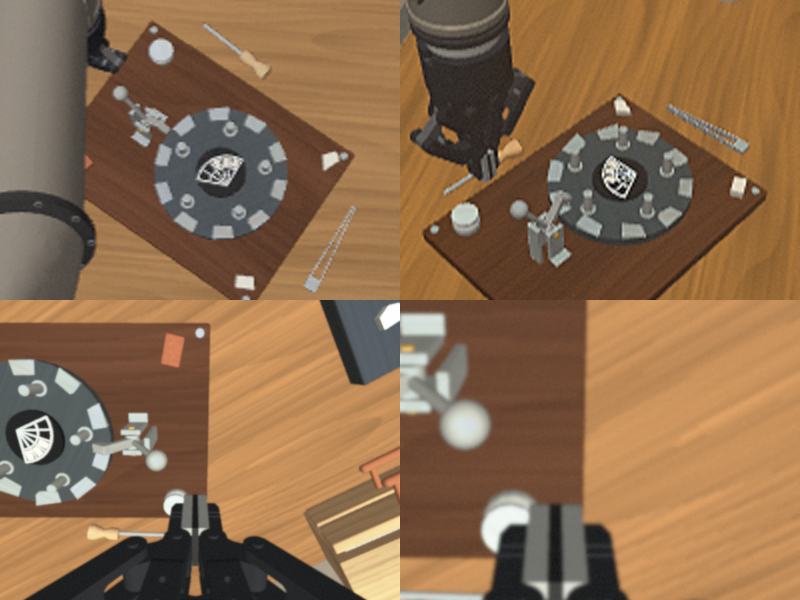

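Call:
step_arm --pt "0 0 -0.035 0 0 0 1" --pt "0 0 -0.07 0 0 0 1" --pt "0 0 -0.095 0 0 0 1" --pt "0 0 -0.097 0 0 0 1" --pt "0 0 -0.097 0 0 0 1" --pt "-0.003 -0.0052 -0.097 0 0 0 1" --pt "-0.006 -0.0104 -0.097 0 0 0 1" --pt "-0.009 -0.0155 -0.097 0 0 0 1" --pt "-0.012 -0.0206 -0.097 0 0 0 1" --pt "-0.0145 -0.025 -0.097 0 0 0 1"

```text
t: 13.65
eef_pos: [0.6333, 0.1495, 0.1155]
tool_rot: [0.001, 0.258, 0.966, 0.0]
contact_force: [0.1, 0.5, -0.0]
gripper_width: -0.0
```

Call:
step_arm --pt "-0.002 -0.0035 0 0 0 0 1" --pt "-0.004 -0.0069 0 0 0 0 1" --pt "-0.006 -0.0103 0 0 0 0 1" --pt "-0.008 -0.0137 0 0 0 0 1" --pt "-0.01 -0.0172 0 0 0 0 1" --pt "-0.01 -0.0172 0 0 0 0 1"

```text
t: 14.15
eef_pos: [0.6227, 0.132, 0.1142]
tool_rot: [-0.0, 0.259, 0.966, -0.0]
contact_force: [-0.5, -0.3, 0.2]
gripper_width: -0.002
```

```bash
python3 z.py a10
```

```text
14.15 [0.62272338 0.13195886 0.11420451] [-0.47717387 -0.31224218  0.18839072]
```

View pics/a10.png

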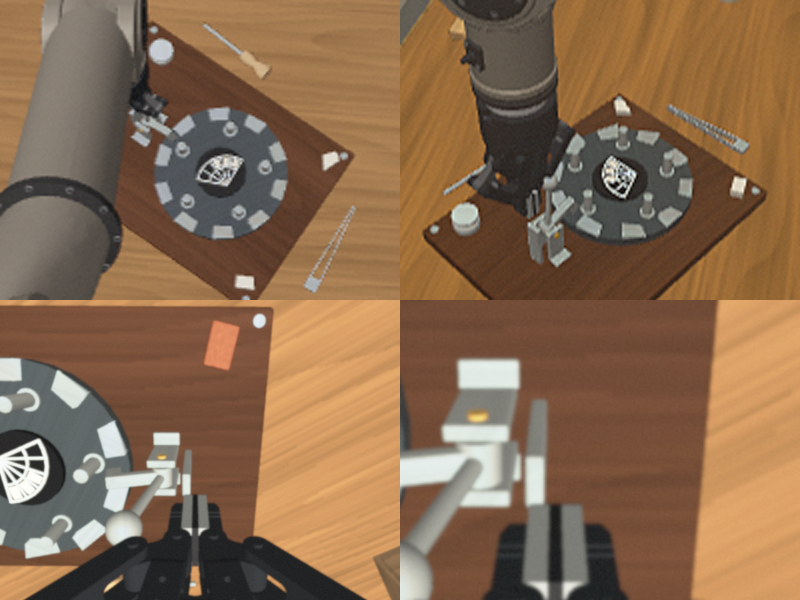

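Call:
step_arm --pt "0.004 0.007 0.005 0 0 0 1" --pt "0.008 0.014 0.03 0 0 0 1" --pt "0.008 0.014 0.065 0 0 0 1" --pt "0.008 0.014 0.1 0 0 0 1" --pt "-0.01 0.034 0.12 0 0 0 1" --pt "-0.03 0.055 0.13 0 0 0 1" --pt "-0.05 0.08 0.13 0 0 0 1" --pt "-0.07 0.1 0.13 0 0 0 1" --pt "-0.07 0.1 0.13 0 0 0 1" --pt "-0.07 0.1 0.13 0 0 0 1"

```text
t: 15.13
eef_pos: [0.5522, 0.236, 0.2448]
tool_rot: [-0.0, 0.256, 0.967, 0.001]
contact_force: [0.1, -0.2, -0.7]
gripper_width: -0.001
```

```bash
cat > chk.py <<'E'
import wfit as W
from fit import *
p=[.5488,.0048,-.527]
w=bot.read_camera('wrist')
for n,c in (('s',S),('w',w)):
    x,y=proj(c,L2W(p,(0,.09,.07))).astype(int); x0,y0=max(0,x-45),max(0,y-40)
    im=c['color'][y0:y+40,x0:x+45,::-1]; cv2.imwrite(f'pics/f{n}.png',cv2.resize(im,None,fx=6,fy=6,interpolation=2)); print(n,x0,y0)
    print('knob',proj(c,L2W(p,(0,.088,.128))),'nose',proj(c,L2W(p,(0,.082,.046))))
for c in ('wrist','side'):
    for t in('pawl_knob','pawl_nose'): print(c,t,[(np.array(d['location'])*[560,420],d['conf']) for d in bot.place_of(t,c)[:2]])
W.wfit(w)
E
python3 chk.py; python3 z.py a11
```

```text
s 211 207
knob [256.07750016 230.03716417] nose [258.98084166 251.78639534]
w 117 255
knob [140.21342603 332.5727125 ] nose [161.23912255 283.69212717]
wrist pawl_knob [(array([140.616, 337.008]), 0.55), (array([242.984, 189.798]), 0.27)]
wrist pawl_nose [(array([161.896, 290.01 ]), 0.55), (array([103.32 , 349.608]), 0.2)]
side pawl_knob []
side pawl_nose [(array([260.288, 253.596]), 0.46)]
w [-0.553 -0.14   2.725] 4.13 5
w [-0.553 -0.14   2.725] 4.13 5
w [-0.553 -0.14   2.725] 4.13 5
15.5333 [0.55368363 0.23229174 0.24420604] [-0.09190535 -0.41431193  0.38320282]
```

View pics/a11.png

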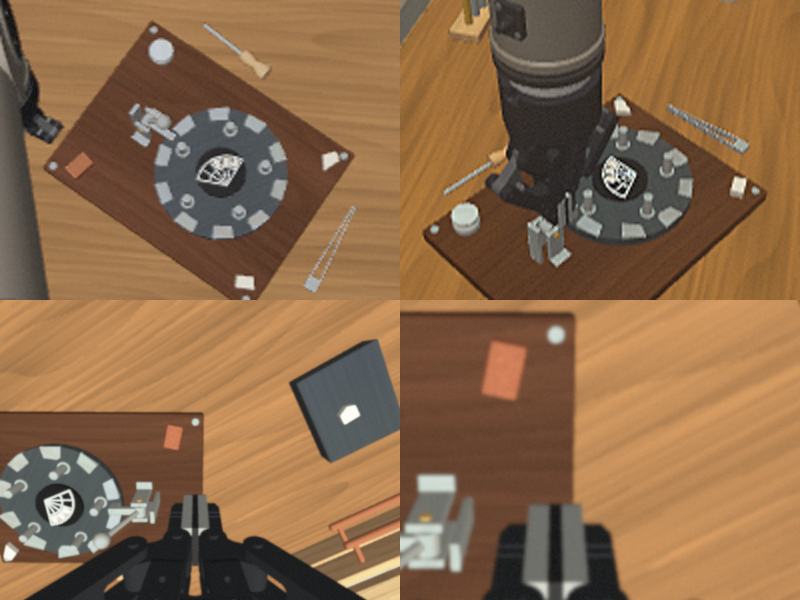

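View pics/fs.png

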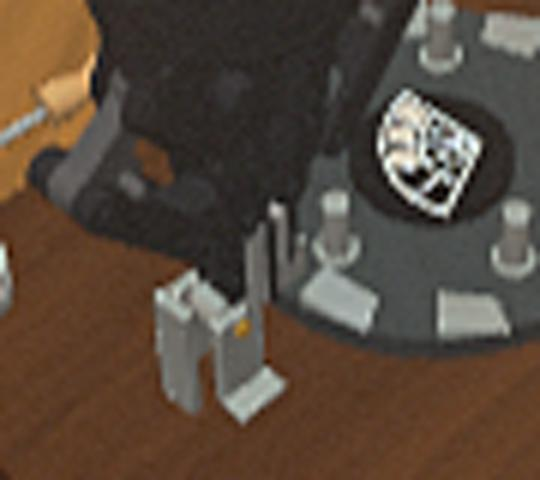

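View pics/fw.png

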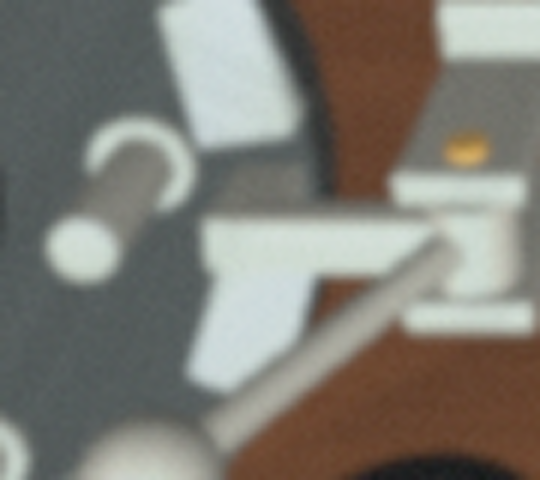

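Call:
step_arm --pt "-0.02 0.03 0 0 0 0 1" --pt "-0.04 0.06 0 0 0 0 1" --pt "-0.06 0.09 0 0 0 0 1" --pt "-0.08 0.12 0 0 0 0 1" --pt "-0.1 0.15 0 0 0 0 1" --pt "-0.12 0.18 0 0 0 0 1" --pt "-0.14 0.21 0 0 0 0 1" --pt "-0.15 0.225 0 0 0 0 1" --pt "-0.15 0.225 0 0 0 0 1" --pt "-0.15 0.225 0 0 0 0 1"

```text
t: 16.52
eef_pos: [0.4022, 0.4591, 0.2441]
tool_rot: [-0.0, 0.257, 0.966, -0.0]
contact_force: [0.8, -0.7, 0.3]
gripper_width: -0.001
```

```bash
python3 chk.py; python3 z.py a12 
python3 - <<'E'
from h import *
a=cv2.imread('pics/side0.png');b=bot.read_camera('side')['color'][:,:,::-1]
f=lambda i:cv2.resize(i[205:285,220:300],(400,400),interpolation=2)
cv2.imwrite('pics/cmp.png',np.hstack([f(a),f(b)]))
E
```

```text
s 211 207
knob [256.07750016 230.03716417] nose [258.98084166 251.78639534]
16.6667 [0.40451579 0.45663054 0.2443879 ] [ 0.77001322 -0.03576088 -0.41300516]Traceback (most recent call last):
  File "chk.py", line 7, in <module>
    im=c['color'][y0:y+40,x0:x+45,::-1]; cv2.imwrite(f'pics/f{n}.png',cv2.resize(im,None,fx=6,fy=6,interpolation=2)); print(n,x0,y0)
                                                                      ~~~~~~~~~~^^^^^^^^^^^^^^^^^^^^^^^^^^^^^^^^^^^
cv2.error: OpenCV(4.12.0) /io/opencv/modules/imgproc/src/resize.cpp:4208: error: (-215:Assertion failed) !ssize.empty() in function 'resize'
```

View pics/cmp.png

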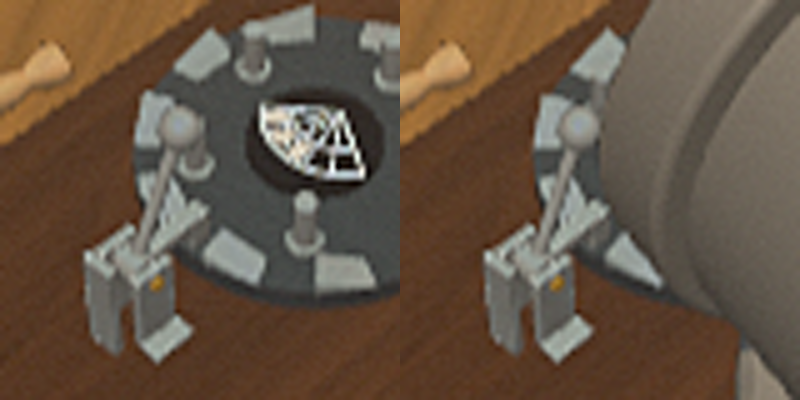

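View pics/a12.png

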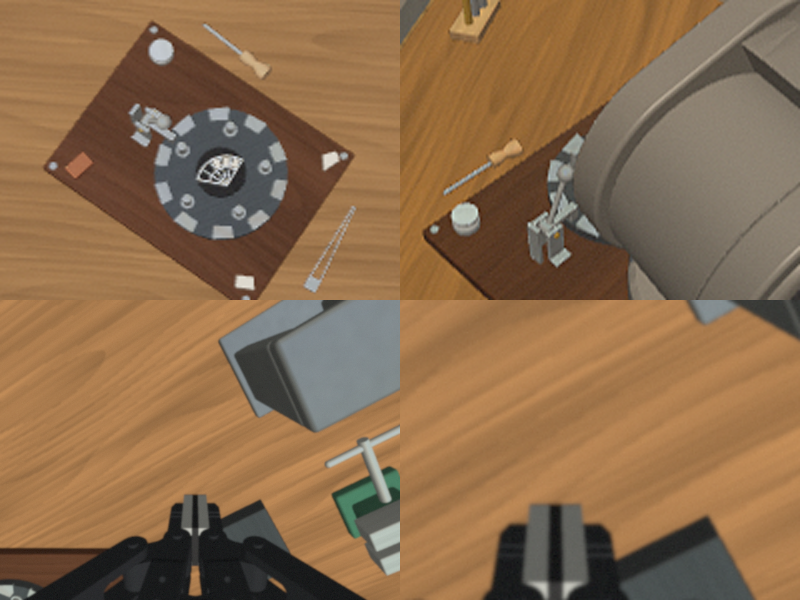

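```bash
python3 -c "
from station import bot
print(bot.hand_in(), bot.get_obs()['t'])"
```

```text
the job is handed in; nothing more can be done
the job is handed in; nothing more can be done
```

The turntable is one notch back with the pawl home again, and I handed the job in at about 17 s of the 53 s allowed. `hand_in` gives no verdict, so what follows rests on my own checks.

With the gripper shut, I tipped the pawl back by its ball until it rested on its stop. I then pushed pin0 clockwise and tipped the pawl down again from behind.

**Wheel:** the last wrist picture puts the wheel at -0.553 rad, inside the -0.65 to -0.46 window. One check disagreed. The network's pin positions in the side picture gave -0.463, right at the edge of the window. Pin tops I picked by hand in that same picture gave -0.545, so I trusted the wrist value.

**Pawl:** in the side view the ball is back within about a pixel of where it started. The wrist picture shows the nose down between two teeth.

**Small things:** the ones around the board look unmoved in the pictures, and the arm stands clear. I did not specifically recheck the jar or shell_c.

**Forces:** the largest reading at the end of any move was about 3 N, against the wheel pin.

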